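Close up a sample filter holder in the microscopy room

TASK

Assemble the sample filter holder: slip the blue spacer ring over the steel post so that it lies flat on the white filter support, then put the yellow clamp cap over the post on top of it. Set both down rather than dropping them, let go, and leave the red ring where it lies; it belongs to another holder.

Things in the scene. Friction and masses are not known exactly. Their poses are not given: they have to be found in the camera images.
- seat (a point): Filter holder, fixed to the bench mid-way across: round grey foot (110 mm wide, 14 high), on it a white perforated support (84 wide, 8 thick) and an upright steel post (12 wide, rising 36 above the support, the last 8 mm tapering to 6 wide). The point lies on the post's axis on the support's top face, 22 mm above the bench; z up. The parts lie 15 cm or more from it.
- spacer_mid (a point): Blue plastic spacer ring, lying flat: 50 mm outside, 30 mm hole straight through, 20 mm high, about 35 g. The point is its centre, half-way up on its axis; z is its axis, up. When seated, the centre is 10 mm above the seat point.
- cap_mid (a point): Yellow plastic clamp cap, standing mouth down: round, ribbed, closed top with a flat white bar painted across it, 50 mm across, 36 mm high, blind hole from below 30 mm wide and 24 deep, about 60 g; set on, not screwed. The point is its centre, half-way up on its axis; z is its axis, up. When seated on the spacer, the centre is 38 mm above the seat point.
- red_ring_mid (a point): Red ring, same size as the blue one, to be left alone; the point is its centre, half-way up. Blue ring, red ring and cap lie in any order in three places, one left of the holder and two right of it, centres at least 11 cm apart. Also about, out of the way: a white bowl at the far left, an amber jar 90 mm high at the near left.
Things that resemble listed ones, but are neither listed nor needed, are in the scene too. What is shaped like the part that bears seat but black or purple is not meant. Of the things that look like the part that bears cap_mid, take the one that is nearest to the robot's base at the start.

How it is judged:
By the outcome, as a careful person would: the job done as asked, in the order asked, and still so for the second after the job is handed in, with the robot touching nothing.
It also fails if it takes over 56 s, if anything falls off the work surface, if the arm or the gripper's body presses on something with over 40 N, if the wrist force passes 120 N, or if a joint passes its speed limit or range.

ROBOT

A 7-joint arm with a two-finger parallel gripper is mounted at the origin on the work surface. World frame = base frame: x ahead of the robot, y to its left, z up, the work surface at z = 0. Lengths are in m, angles in rad, forces in N, time in s.
With the tool pointing down it reaches from about 0.35 to 0.9 m from the base axis. Payload 8.1 kg.
Tool frame: the origin (TCP) lies midway between the tips of the shut fingers; the grasp point (between the pads) lies arm.tcp_to_grasp behind it (arm.tcp_to_grasp is the distance from the TCP to the grasp point, in m); z points along the fingers, y is the line along which they close (so a half turn about z gives the same grasp; the last joint's range is limited). The gripper opens to 92 mm and grips with 3 to 60 N. Pads are 19 mm wide; open, the fingers measure 130 mm over their backs; the gripper's body (75 mm by 190 mm) begins 47 mm behind the grasp point.
Start: joints at [1.184, 0.434, 0.025, 1.573, -0.012, 1.134, -0.075], TCP at [0.175, -0.6, 0.201] pointing down, gripper open.
Joint ranges: [-2.62, 2.62], [-0.44, 2.09], [-1.27, 1.32], [0.08, 2.57], [-1.32, 4.46], [0.12, 2], [-2.74, 2.74]. Speed limits (rad/s): [2.22, 2.22, 3.01, 3.01, 3.14, 3.14, 3.14].

INTERFACE

Orientations are given as a rotation vector (axis times angle).
In Python, from cell import observe, get_image, arm gives the robot as it stands. The module is installed in compiled form; this text tells all that it offers.
- The arm moves only by the tool drive_tool, never from a script. Its argument "steps" is a list of rows, each a list of 5 numbers: the closure, from 0 (fully open) to 1 (shut), then the shift along the world's x, y, z in mm, then the turn about the world's z in rad. In form: [[hand, x, y, z, roll], ...]. A call has 1 to 20 rows; each row shifts and turns the commanded pose from where the row before left it; what a row does not reach is not made up. A row lasts 1/12 s, in which the tool goes at most 41.7 mm and 7.16 degrees, less where a joint would pass 70% of its speed; a pose out of reach is approached as far as the arm can. A call with a gripper value outside its range is refused whole. The fingers move at their own pace and stop on an object; "grip_force" is the grip in N (left out, the last holds). Time passes only in rows, so rows that do not move let the fingers close. It gives the time, the measured TCP pose, the force, the opening and the grip force at its end, in the units of the state.
- observe(): the state, without advancing time (a new reading comes with each control period).
- get_image(name): name is "scene" or "top" or "wrist"; returns a dict with "image" (480x640x3 uint8, red, green, blue), "vfov" (degrees; the focal length in pixels is half the picture's height over the tangent of half this angle, whatever the lens; pixels are square), "cx", "cy" (the principal point, pixels), "xyz" and "attitude" of the camera in the world. Camera axes: x right, y down, z forward; pixel columns grow to the right and rows downward; lengths in m; the calibration is good to about 2 mm. A picture is of the moment at which its call begins. There is no depth.
- arm.sign_off(): hands the job in; it is judged then, once.
The state is a dict: "clock": time; "joints": joint angles; "dq": joint speeds; "joint_efforts": joint torques, N m; "position": TCP position; "ee_rot": TCP orientation; "force": force on the tool from outside, world axes, zero at the start; "ft_torque": the same for the moment, N m; "width": opening from 0.0 (shut) to 1.0 (fully open); "gripper_force": force on a finger pad.
Only numpy, scipy, OpenCV 4.12 (cv2) and the standard library are available. Lean on these libraries where they do the work, as an engineer would, in place of code of your own. Each camera call takes 0.05 s, during which the arm holds its last target. There are 200 camera calls.

## Working session

There is one attempt and no reset: what is moved stays moved. The work goes in short steps, Python scripts to look and compute and a tool call to move; the robot and the scene stay as the last step left them, time stands still between calls to the robot, and variables do not carry over. Pictures are saved under pics/ and viewed, at most 10 in all, crops included, and the job is handed in when it is done.

Besides the shell and the picture viewer there is one more tool, called by a JSON object that holds its "op" and its "data". drive_tool: Moves the arm, as the interface text tells. Its arguments: {"type":"object","properties":{"steps":{"type":"array"},"grip_force":{"type":"number"}},"required":["steps"]}

```bash
mkdir -p pics; python3 - <<'E'
from cell import observe,get_image,arm
import cv2
print(arm.tcp_to_grasp); s=observe(); print(s)
for n in("scene","top"):
    g=get_image(n); cv2.imwrite(f"pics/{n}0.png",g["image"][:,:,::-1]); print(n,{k:v for k,v in g.items() if k!="image"})
E
```

```text
0.0188
{'clock': 0.0, 'joints': array([ 1.18440243,  0.43521936,  0.02495415,  1.57410399, -0.0115899 ,
        1.13399349, -0.07507813]), 'dq': array([ 3.10891846e-05, -6.96654003e-04, -9.39772800e-04, -7.85358739e-04,
        1.12726611e-03,  1.65952351e-03, -1.80913420e-04]), 'joint_efforts': array([-1.54746936e-03, -6.67850804e+01,  9.84499678e-01, -3.14460289e+01,
       -6.06539729e-02,  4.28080908e-02,  1.26972491e-04]), 'position': array([ 0.17479285, -0.5994823 ,  0.20064437]), 'ee_rot': array([-3.10850285e+00, -4.44029222e-01,  5.73736185e-04]), 'force': array([ 0.20911378, -0.1090611 ,  0.64697257]), 'ft_torque': array([0.03153239, 0.03685003, 0.05990318]), 'gripper_force': 0.0, 'width': 0.9989436314872475}
scene {'vfov': 55.41201930316303, 'cx': 317.62984148248626, 'cy': 239.1941513798495, 'xyz': array([1.0479556, 0.6151274, 0.5973383]), 'attitude': array([-0.76275176, -2.43045842,  1.27263688])}
top {'vfov': 43.81934892361349, 'cx': 325.09408153192163, 'cy': 239.88468967317206, 'xyz': array([ 0.41319931, -0.02027947,  1.14450046]), 'attitude': array([-2.12492117,  2.17051576, -0.17772653])}
```

View pics/top0.png

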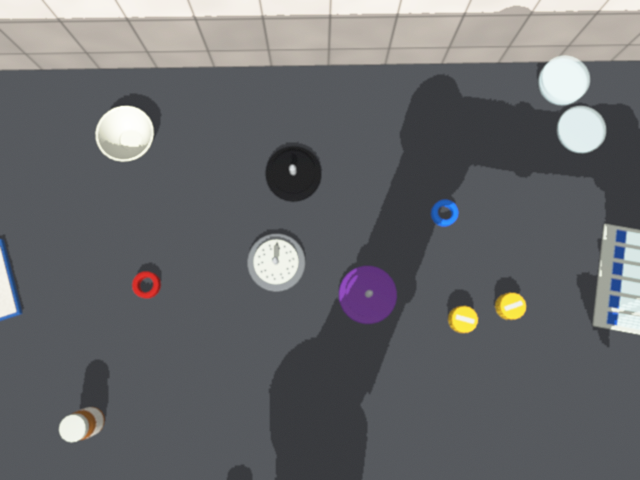

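View pics/scene0.png

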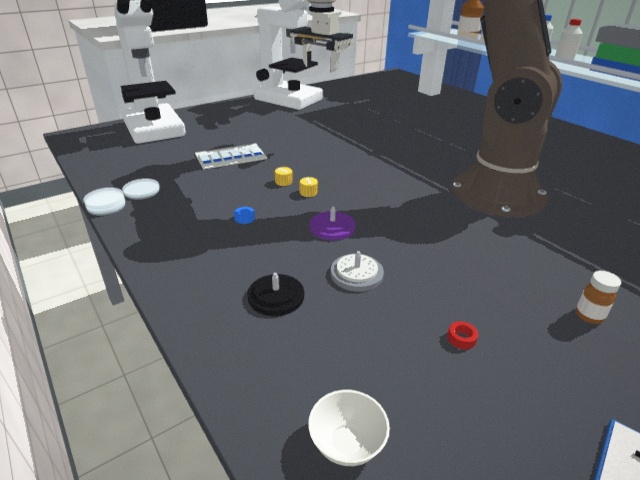

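Top view: white holder at (276,262), blue ring at (445,213), red ring at (146,285), and caps at (463,320) and (511,306). The black holder at (293,172) and purple one at (368,294) are decoys.

```bash
cat > h.py <<'E'
import cv2,numpy as np
from scipy.spatial.transform import Rotation as R
from cell import observe,get_image,arm
def ray(g,u,v,z):
    f=240/np.tan(np.radians(g["vfov"]/2))
    d=R.from_rotvec(g["attitude"]).as_matrix()@np.array([(u-g["cx"])/f,(v-g["cy"])/f,1])
    return g["xyz"]+d*(z-g["xyz"][2])/d[2]
def proj(g,p):
    f=240/np.tan(np.radians(g["vfov"]/2))
    c=R.from_rotvec(g["attitude"]).as_matrix().T@(np.array(p)-g["xyz"])
    return np.array([g["cx"]+f*c[0]/c[2],g["cy"]+f*c[1]/c[2]])
RNG=dict(blue=((100,120,60),(125,255,255)),yellow=((20,130,100),(35,255,255)),red=((0,150,80),(8,255,255)))
def blobs(g,c,mn=60):
    hsv=cv2.cvtColor(g["image"],cv2.COLOR_RGB2HSV)
    m=cv2.inRange(hsv,*RNG[c])
    cs,_=cv2.findContours(m,cv2.RETR_EXTERNAL,cv2.CHAIN_APPROX_NONE)
    return [(np.array(cv2.minEnclosingCircle(k)[0]),cv2.minEnclosingCircle(k)[1],cv2.boundingRect(k)) for k in cs if cv2.contourArea(k)>mn]
E
python3 - <<'E'
from h import *
np.set_printoptions(precision=4,suppress=True)
for n in("top","scene"):
    g=get_image(n)
    for c,z in(("blue",.01),("yellow",.03 if n=="top" else .018),("red",.01)):
        for p,r,b in blobs(g,c): print(n,c,p,r,b,ray(g,*p,z))
g=get_image("top")
# white support: fit ellipse
gray=cv2.cvtColor(g["image"],cv2.COLOR_RGB2GRAY)
for th in(110,190):
    m=((gray>th)*255).astype(np.uint8); mm=np.zeros_like(m); mm[225:300,240:312]=m[225:300,240:312]
    k=max(cv2.findContours(mm,0,1)[0],key=cv2.contourArea); e=cv2.fitEllipse(cv2.convexHull(k)); print(th,e,ray(g,*e[0],.022 if th>150 else .014))
for n,p in(("top",(276,245)),("scene",(358,253))): print(n,ray(get_image(n),*p,.058))
for n,p in(("top",(276,262)),("scene",(357,268))): print(n,ray(get_image(n),*p,.022))
E
```

```text
top blue [612. 318.] 6.708303928375244 (607, 312, 11, 13) [ 0.4266 -0.577   0.01  ]
top blue [613.5 301.5] 6.5193023681640625 (609, 296, 10, 12) [ 0.4576 -0.5829  0.01  ]
top blue [615.5 284.5] 6.5193023681640625 (611, 279, 10, 12) [ 0.4899 -0.5898  0.01  ]
top blue [617.  268.5] 6.265082359313965 (613, 263, 10, 12) [ 0.5205 -0.5957  0.01  ]
top blue [619. 252.] 6.708303928375244 (614, 246, 10, 13) [ 0.5523 -0.6027  0.01  ]
top blue [  1.  279.5] 40.51244354248047 (0, 239, 22, 82) [0.5241 0.5785 0.01  ]
top blue [620.5 236. ] 6.500100135803223 (616, 230, 10, 13) [ 0.5834 -0.6086  0.01  ]
top blue [444.1238 212.2982] 14.309078216552734 (431, 199, 28, 28) [ 0.6369 -0.2689  0.01  ]
top yellow [462.6321 318.9528] 14.927148818969727 (448, 305, 30, 28) [ 0.4307 -0.2883  0.03  ]
top yellow [510.1333 305.5   ] 15.532898902893066 (495, 292, 31, 28) [ 0.4536 -0.3785  0.03  ]
top red [146.0568 284.6477] 14.121811866760254 (132, 271, 28, 27) [0.5086 0.3047 0.01  ]
scene blue [603. 449.] 31.622875213623047 (593, 419, 22, 61) [0.5175 0.5565 0.01  ]
scene blue [244. 215.] 10.816754341125488 (234, 2
[... 419 characters left out ...]
.95402908325195 (385, 0, 45, 76) [-1.3054 -1.6708  0.01  ]
scene yellow [308.4286 186.5   ] 10.65733814239502 (299, 177, 19, 20) [ 0.4312 -0.2876  0.018 ]
scene yellow [283. 176.] 10.000100135803223 (275, 167, 18, 19) [ 0.4551 -0.3787  0.018 ]
scene red [461.9512 335.3734] 15.422350883483887 (447, 322, 31, 27) [0.5108 0.3052 0.01  ]
110 ((275.78753662109375, 262.4212341308594), (57.633846282958984, 58.128780364990234), 58.27310562133789) [0.5454 0.0583 0.014 ]
190 ((275.4560546875, 261.6502380371094), (44.61962127685547, 45.25083541870117), 70.12129211425781) [0.5459 0.0584 0.022 ]
top [0.5724 0.0546 0.058 ]
scene [0.5504 0.0631 0.058 ]
top [0.5452 0.0574 0.022 ]
scene [0.5519 0.0653 0.022 ]
```

{"op": "drive_tool", "data": {"steps": [[0,29,21,-4,0.096],[0,29,21,-4,0.096],[0,29,21,-4,0.096],[0,29,21,-4,0.096],[0,29,21,-4,0.096],[0,29,21,-4,0.096],[0,29,21,-4,0.096],[0,29,21,-4,0.096],[0,29,21,-4,0.096],[0,29,21,-4,0.096],[0,29,21,-4,0.096],[0,29,21,-4,0.096],[0,29,21,-4,0.096],[0,29,21,-4,0.096],[0,29,21,-4,0.096],[0,29,21,-4,0.096],[0,0,0,0,0],[0,0,0,0,0]]}}

```text
clock: 1.95
position: [0.6404, -0.2611, 0.1367]
ee_rot: [-1.923, -2.483, -0.002]
force: [-0.9, -0.9, 0.2]
width: 1.001
gripper_force: 0.0
```

```bash
python3 - <<'E'
from h import *
np.set_printoptions(precision=4,suppress=True)
s=observe(); print(s["clock"],s["position"],s["force"],R.from_rotvec(s["ee_rot"]).as_matrix()); g=get_image("wrist")
cv2.imwrite("pics/w1.png",g["image"][:,:,::-1]); print(g["xyz"],g["vfov"],proj(g,(.637,-.267,.01)))
for p,r,b in blobs(g,"blue",400): print(p,r,b,ray(g,*p,.02))
E
```

```text
1.95 [ 0.6404 -0.2611  0.1367] [-0.9374 -0.861   0.1934] [[-0.2503  0.9682 -0.    ]
 [ 0.9682  0.2503  0.0019]
 [ 0.0018  0.0004 -1.    ]]
[ 0.6226 -0.1922  0.3195] 65.61474594293563 [308.2497 231.3702]
[306.212  233.3146] 31.042495727539062 (276, 203, 61, 62) [ 0.6353 -0.2666  0.02  ]
```

View pics/w1.png

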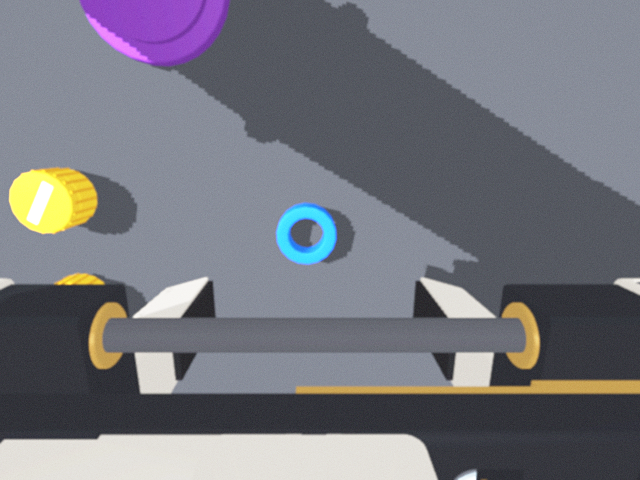

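The wrist view shows the blue ring at (306,233), midway between the fingers in column and ahead of them. It measures (0.636, -0.267).

{"op": "drive_tool", "data": {"steps": [[0,-4,-6,-20,0],[0,0,0,-20,0],[0,0,0,-20,0],[0,0,0,-20,0],[0,0,0,-20,0],[0,0,0,-15,0],[0,0,0,-10,0],[0,0,0,-6,0],[0,0,0,0,0],[0.3,0,0,0,0],[0.6,0,0,0,0],[0.6,0,0,0,0],[0.6,0,0,0,0],[0.6,0,0,0,0],[0.6,0,0,0,0],[0.6,0,0,0,0]], "grip_force": 12}}

```text
clock: 3.33
position: [0.6351, -0.27, 0.0066]
ee_rot: [1.928, 2.48, 0.0]
force: [-0.8, -0.6, -0.1]
width: 0.538
gripper_force: 0.0
```

{"op": "drive_tool", "data": {"steps": [[0.7,0,0,0,0],[0.7,0,0,0,0],[0.7,0,0,0,0],[0.7,0,0,0,0]], "grip_force": 12}}

```text
clock: 3.67
position: [0.635, -0.27, 0.0064]
ee_rot: [-1.929, -2.48, -0.0]
force: [-0.2, -0.5, -0.4]
width: 0.309
gripper_force: 0.0
```

```bash
python3 - <<'E'
from h import *
np.set_printoptions(precision=4,suppress=True)
s=observe(); print(s["width"],s["gripper_force"],s["position"])
g=get_image("wrist")
h=get_image("top")
im=np.hstack([cv2.resize(g["image"],(400,300)),cv2.resize(h["image"][100:400,340:640],(300,300))])
cv2.imwrite("pics/w2.png",im[:,:,::-1])
for g in(g,h,get_image("scene")):
  for p,r,b in blobs(g,"blue",60): print(p,r,b,ray(g,*p,.01))
  print()
E
```

```text
0.309406238955688 0.0 [ 0.635  -0.27    0.0064]
[313.5  292.22] 39.468292236328125 (279, 258, 70, 61) [ 0.6361 -0.2752  0.01  ]
[320.5 267. ] 48.283119201660156 (274, 230, 94, 51) [ 0.6361 -0.2609  0.01  ]

[617.  268.5] 6.800835609436035 (612, 263, 11, 12) [ 0.5205 -0.5957  0.01  ]
[618.5 252. ] 6.946321964263916 (614, 246, 11, 13) [ 0.5523 -0.6017  0.01  ]
[  1.  279.5] 40.51244354248047 (0, 239, 22, 82) [0.5241 0.5785 0.01  ]
[620.5 236. ] 6.946321964263916 (616, 230, 10, 13) [ 0.5834 -0.6086  0.01  ]
[439.  213.5] 12.659089088439941 (431, 201, 12, 26) [ 0.6348 -0.2588  0.01  ]

[603. 449.] 31.622875213623047 (593, 419, 22, 61) [0.5175 0.5565 0.01  ]
[244. 215.] 10.816754341125488 (234, 206, 21, 18) [ 0.6372 -0.2656  0.01  ]
[600. 109.] 52.40238952636719 (561, 74, 79, 71) [-0.9083 -0.195   0.01  ]
[615.5  67. ] 24.253965377807617 (592, 57, 48, 17) [-1.6467 -0.5007  0.01  ]
[465.5  72.5] 28.504484176635742 (443, 49, 42, 47) [-0.8891 -0.8529  0.01  ]
[408.3217  36.1767] 40.2651481628418 (385, 0, 44, 76) [-1.287  -1.6533  0.01  ]
```

View pics/w2.png

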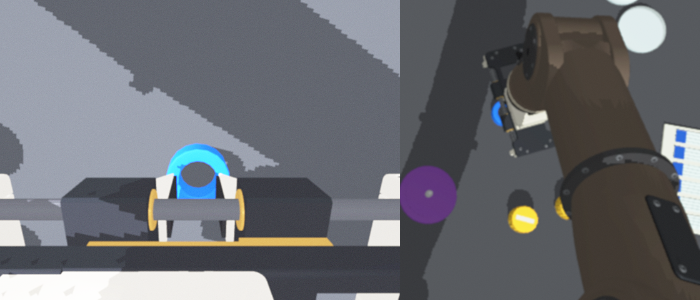

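```bash
python3 - <<'E'
from h import *
s=observe();g=get_image("wrist")
im=cv2.resize(g["image"][200:410,200:440],(686,600),interpolation=cv2.INTER_CUBIC)
cv2.imwrite("pics/w3.png",im[:,:,::-1])
T=R.from_rotvec(s["ee_rot"]).as_matrix()
for w in(.014,.025,.046):
  for z in(0,-.02): print(w,z,[((proj(g,s["position"]+T@[0,k*w,z])-[200,200])*2.857).round() for k in(-1,1)])
print(((proj(g,(.636,-.267,.02))-200)*2.857).round())
E
```

```text
0.014 0 [array([249., 229.]), array([402., 229.])]
0.014 -0.02 [array([241., 273.]), array([410., 273.])]
0.025 0 [array([189., 229.]), array([462., 229.])]
0.025 -0.02 [array([174., 273.]), array([477., 273.])]
0.046 0 [array([ 75., 229.]), array([576., 229.])]
0.046 -0.02 [array([ 47., 273.]), array([604., 273.])]
[336. 243.]
```

View pics/w3.png

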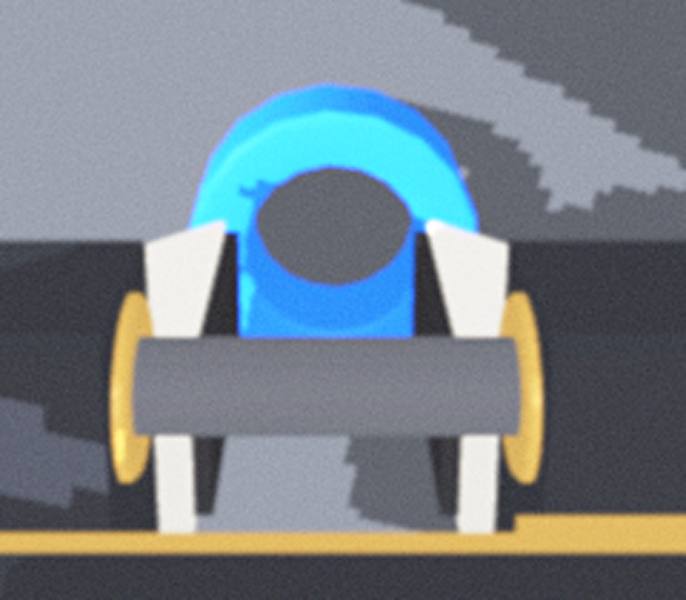

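The fingers have closed above the ring, with no contact and the ring unmoved, so the tips sit higher than the reading suggests. I'll open, go lower and retry.

{"op": "drive_tool", "data": {"steps": [[0.2,0,0,0,0],[0.2,0,0,0,0],[0.2,0,0,0,0],[0.2,0,0,0,0],[0.2,0,0,0,0],[0.2,1,3,-2,0],[0.2,0,0,-2,0],[0.2,0,0,-2,0],[0.2,0,0,0,0]]}}

```text
clock: 4.62
position: [0.6356, -0.2668, -0.0002]
ee_rot: [-1.928, -2.48, 0.0]
force: [-0.1, -0.3, 0.5]
width: 0.798
gripper_force: 0.0
```

```bash
python3 - <<'E'
from h import *
s=observe();g=get_image("wrist");h=get_image("scene")
a=cv2.resize(g["image"][180:420,160:480],(400,300)); b=cv2.resize(h["image"][140:240,180:310],(390,300),interpolation=cv2.INTER_CUBIC)
cv2.imwrite("pics/w4.png",np.hstack([a,b])[:,:,::-1]); print(s["width"],s["position"],s["force"])
T=R.from_rotvec(s["ee_rot"]).as_matrix()
for z in(0,-.015):
  for k in(-1,1):
    p=s["position"]+T@[0,k*.046*s["width"],z]
    print(z,k,(proj(g,p)-[160,180])*1.25,(proj(h,p)-[180,140])*3+[400,0])
E
```

```text
0.7983282945107315 [ 6.35634116e-01 -2.66778427e-01 -1.96943527e-04] [-0.09569302 -0.25382568  0.49122467]
0 -1 [104.8376717  125.16787065] [626.79732047 217.10217721]
0 1 [280.01228183 125.00266353] [559.75022465 252.43085932]
-0.015 -1 [ 97.82960491 139.33479506] [625.63352581 201.65681364]
-0.015 1 [287.02538912 139.15990957] [558.01704284 236.60555132]
```

View pics/w4.png

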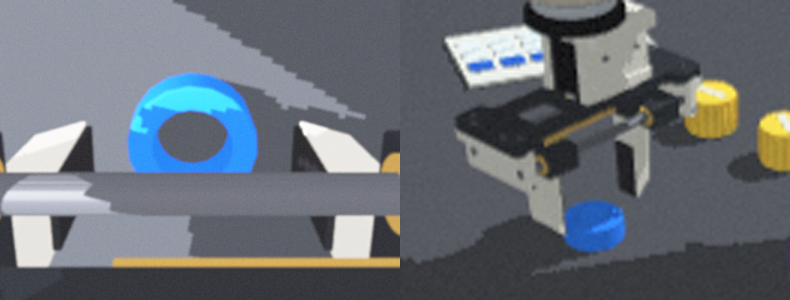

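The scene crop shows the fingertips about 15 mm above the reported TCP. I'll lower in small steps and watch the force.

{"op": "drive_tool", "data": {"steps": [[0.2,0,0,-2,0],[0.2,0,0,-2,0],[0.2,0,0,-2,0],[0.2,0,0,-2,0],[0.2,0,0,0,0]]}}

```text
clock: 5.13
position: [0.6356, -0.267, -0.0082]
ee_rot: [-1.928, -2.479, 0.0]
force: [0.0, -0.3, -0.4]
width: 0.803
gripper_force: 0.0
```

{"op": "drive_tool", "data": {"steps": [[0.2,0,0,-2,0],[0.4,0,0,0,0],[0.7,0,0,0,0],[0.7,0,0,0,0],[0.7,0,0,0,0],[0.7,0,0,0,0],[0.7,0,0,0,0],[0.7,0,0,0,0]], "grip_force": 12}}

```text
clock: 5.8
position: [0.6361, -0.267, -0.0095]
ee_rot: [1.928, 2.48, 0.0]
force: [0.1, 0.1, -0.1]
width: 0.537
gripper_force: 12.0
```

{"op": "drive_tool", "data": {"steps": [[0.7,0,0,8,0],[0.7,0,0,20,0],[0.7,0,0,30,0],[0.7,0,0,32,0],[0.7,-6,20,0,0],[0.7,-7,27,0,0],[0.7,-8,28,0,0],[0.7,-8,28,0,0],[0.7,-8,28,0,0],[0.7,-8,28,0,0],[0.7,-8,28,0,0],[0.7,-8,28,0,0],[0.7,-8,28,0,0],[0.7,-7,27,0,0],[0.7,-6,25,0,0],[0.7,-5,20,0,0],[0.7,-3,10,0,0],[0.7,0,0,0,0],[0.7,0,0,0,0]]}}

```text
clock: 7.38
position: [0.5463, 0.0573, 0.0808]
ee_rot: [1.927, 2.48, -0.0]
force: [0.3, 0.0, -0.9]
width: 0.536
gripper_force: 12.0
```

```bash
python3 - <<'E'
from h import *
s=observe();g=get_image("wrist");h=get_image("scene")
a=cv2.resize(g["image"][100:420,100:527],(400,300)); b=cv2.resize(h["image"][170:320,260:460],(400,300),interpolation=cv2.INTER_CUBIC)
cv2.imwrite("pics/w5.png",np.hstack([a,b])[:,:,::-1]); print(s["width"],s["position"],s["force"],s["gripper_force"])
for p in((.546,.058,.022),(.546,.058,.058)):
    print((proj(g,p)-100)*.9375,(proj(h,p)-[260,170])*2+[400,0])
E
```

```text
0.5364069390965136 [0.54630112 0.05729762 0.0807702 ] [ 0.32051352  0.00719984 -0.85469479] 11.999882294330746
[200.37658524 137.96474234] [593.95776508 190.39819714]
[200.36618854 154.30722592] [596.16974453 162.06622632]
```

View pics/w5.png

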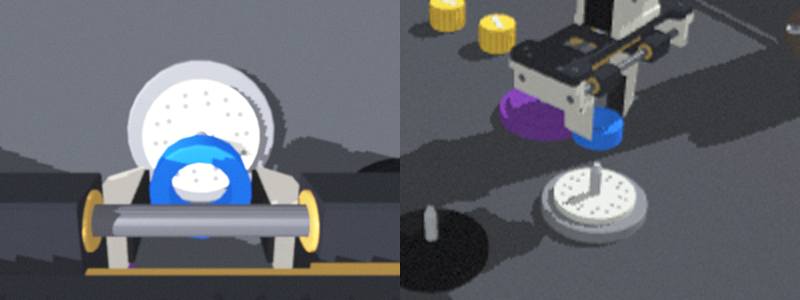

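The holder's post tip is at (596,165) in the right crop, against a projected (596,162), and the ring is held level above it. Lowering.

{"op": "drive_tool", "data": {"steps": [[0.7,0,1,-8,0],[0.7,0,0,-10,0],[0.7,0,0,-10,0],[0.7,0,0,-10,0],[0.7,0,0,-10,0],[0.7,0,0,-10,0],[0.7,0,0,-5,0],[0.7,0,0,-2,0],[0.7,0,0,0,0],[0.7,0,0,0,0]]}}

```text
clock: 8.32
position: [0.5462, 0.0592, 0.0156]
ee_rot: [1.928, 2.48, 0.0]
force: [0.5, 0.5, -0.5]
width: 0.534
gripper_force: 12.0
```

{"op": "drive_tool", "data": {"steps": [[0.7,0,0,-1,0],[0.7,0,0,-1,0],[0.7,0,0,-1,0],[0.7,0,0,0,0]]}}

```text
clock: 8.65
position: [0.546, 0.0589, 0.0125]
ee_rot: [1.928, 2.48, 0.0]
force: [0.0, 0.4, -0.5]
width: 0.535
gripper_force: 12.0
```

{"op": "drive_tool", "data": {"steps": [[0.7,0,0,-0.5,0],[0.7,0,0,0,0]]}}

```text
clock: 8.82
position: [0.546, 0.0589, 0.0123]
ee_rot: [1.928, 2.48, -0.0]
force: [-1.2, -0.5, 5.2]
width: 0.54
gripper_force: 12.0
```

{"op": "drive_tool", "data": {"steps": [[0.7,0,0,-0.5,0],[0.7,0,0,0,0]]}}

```text
clock: 8.98
position: [0.5461, 0.0589, 0.0122]
ee_rot: [1.928, 2.479, 0.0]
force: [-1.9, -0.5, 9.8]
width: 0.534
gripper_force: 12.0
```

Contact. Releasing, lifting and going to the near cap.

{"op": "drive_tool", "data": {"steps": [[0.1,0,0,0.5,0],[0.1,0,0,0,0],[0.1,0,0,0,0],[0.1,0,0,0,0],[0.1,0,0,0,0],[0.1,0,0,8,0],[0,0,0,20,0],[0,0,0,30,0],[0,0,0,30,0],[0,0,0,0,0]]}}

```text
clock: 9.82
position: [0.5492, 0.0602, 0.1057]
ee_rot: [1.925, 2.476, 0.01]
force: [1.4, 1.1, 0.6]
width: 1.0
gripper_force: 0.0
```

{"op": "drive_tool", "data": {"steps": [[0,-5,-17,0,0],[0,-10,-30,0,0],[0,-10,-30,0,0],[0,-10,-30,0,0],[0,-10,-30,0,0],[0,-10,-30,0,0],[0,-10,-30,0,0],[0,-10,-30,0,0],[0,-10,-30,0,0],[0,-10,-30,0,0],[0,-10,-30,0,0],[0,-10,-20,0,0],[0,0,-10,0,0],[0,0,0,0,0],[0,0,0,0,0]]}}

```text
clock: 11.07
position: [0.4316, -0.2874, 0.1002]
ee_rot: [1.929, 2.48, 0.001]
force: [0.3, 1.0, 1.2]
width: 0.998
gripper_force: 0.0
```

```bash
python3 - <<'E'
from h import *
s=observe();g=get_image("wrist");h=get_image("top");k=get_image("scene")
a=cv2.resize(g["image"],(400,300)); b=cv2.resize(k["image"][170:320,260:460],(400,300),interpolation=cv2.INTER_CUBIC)
cv2.imwrite("pics/w6.png",np.hstack([a,b])[:,:,::-1]); print(s["width"],s["position"],s["force"])
for p,r,b in blobs(g,"yellow",200): print("wrist",p*.625,r,b,ray(g,*p,.018),ray(g,*p,.036))
for n,q in(("top",h),("scene",k)):
  for p,r,b in blobs(q,"blue",60):
    x=ray(q,*p,.032)
    if abs(x[0]-.546)<.05 and abs(x[1]-.058)<.05: print(n,p,r,b,x)
  for p,r,b in blobs(q,"yellow",60): print(n,p,ray(q,*p,.03 if n=="top" else .018))
hsv=cv2.cvtColor(g["image"],cv2.COLOR_RGB2HSV)
print(proj(g,(.431,-.288,.036))*.625,proj(g,(.454,-.3785,.036))*.625)
E
```

```text
0.9979555370697203 [ 0.43160447 -0.28740866  0.10016246] [0.32234279 1.00272497 1.17222371]
wrist [286.875 235.   ] 180.70982360839844 (279, 352, 361, 42) [ 0.57549642 -0.3708885   0.018     ] [ 0.56451743 -0.36051003  0.036     ]
wrist [325.625  209.6875] 33.723236083984375 (503, 303, 36, 66) [ 0.61042527 -0.3238809   0.018     ] [ 0.59707275 -0.31669675  0.036     ]
wrist [ 65.9375 209.6875] 32.688018798828125 (89, 303, 31, 66) [ 0.29080391 -0.40454393  0.018     ] [ 0.29917071 -0.39187846  0.036     ]
wrist [194.6875 152.5   ] 37.566707611083984 (276, 207, 72, 75) [ 0.43084223 -0.29138228  0.018     ] [ 0.42969296 -0.28640652  0.036     ]
top [275.  260.5] 13.463011741638184 (263, 248, 26, 26) [0.54691479 0.05851862 0.032     ]
top [461.29006958 320.16412354] [ 0.42852842 -0.2856935   0.03      ]
scene [357.04486084 261.25320435] 12.61428451538086 (345, 251, 25, 22) [0.546244   0.05753634 0.032     ]
scene [308.42855835 186.5       ] [ 0.43116601 -0.28763229  0.018     ]
scene [283. 176.] [ 0.45513525 -0.37870496  0.018     ]
[195.48373475 154.12381746] [195.64278947 228.12931932]
```

View pics/w6.png

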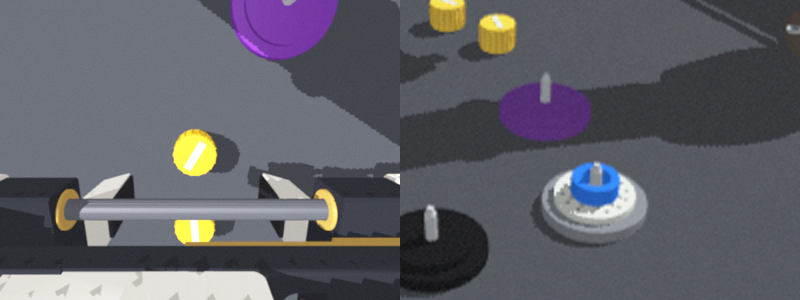

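The blue ring lies flat around the post, and the near cap is at (0.4305, -0.288). Descending on it.

{"op": "drive_tool", "data": {"steps": [[0,-1,-1,-15,0],[0,0,0,-20,0],[0,0,0,-20,0],[0,0,0,-20,0],[0,0,0,-15,0],[0,0,0,-10,0],[0,0,0,-5,0],[0,0,0,0,0],[0.4,0,0,0,0],[0.7,0,0,0,0],[0.7,0,0,0,0],[0.7,0,0,0,0],[0.7,0,0,0,0],[0.7,0,0,0,0],[0.7,0,0,0,0],[0.7,0,0,0,0]], "grip_force": 15}}

```text
clock: 12.55
position: [0.43, -0.2891, -0.0049]
ee_rot: [1.928, 2.48, 0.0]
force: [-0.3, -0.3, 1.5]
width: 0.517
gripper_force: 15.0
```

{"op": "drive_tool", "data": {"steps": [[0.7,0,0,10,0],[0.7,0,0,25,0],[0.7,0,0,35,0],[0.7,0,0,35,0],[0.7,5,16,0,0],[0.7,10,30,0,0],[0.7,10,30,0,0],[0.7,10,30,0,0],[0.7,10,30,0,0],[0.7,10,30,0,0],[0.7,10,30,0,0],[0.7,10,30,0,0],[0.7,10,30,0,0],[0.7,10,30,0,0],[0.7,10,30,0,0],[0.7,8,20,0,0],[0.7,3,10,0,0],[0.7,0,0,0,0],[0.7,0,0,0,0]]}}

```text
clock: 14.13
position: [0.5455, 0.0562, 0.1]
ee_rot: [1.928, 2.48, -0.001]
force: [0.2, -0.7, -0.0]
width: 0.517
gripper_force: 15.0
```

```bash
python3 - <<'E'
from h import *
s=observe();g=get_image("wrist");k=get_image("scene")
a=cv2.resize(g["image"],(400,300)); b=cv2.resize(k["image"][170:320,260:460],(400,300),interpolation=cv2.INTER_CUBIC)
cv2.imwrite("pics/w7.png",np.hstack([a,b])[:,:,::-1]); print(s["width"],s["position"],s["force"])
for n,q in(("w",g),("s",k)):
  for p,r,b in blobs(q,"yellow",100): print(n,p,r,b,ray(q,*p,.105+.018))
E
```

```text
0.5168804193787286 [0.54553303 0.05622525 0.09999494] [ 0.17410643 -0.72598647 -0.02032386]
w [382.5 391.5] 195.50074768066406 (187, 380, 392, 14) [0.5912896  0.01561276 0.123     ]
w [313.5 353.5] 35.50362014770508 (278, 353, 72, 14) [0.55251639 0.02798198 0.123     ]
w [427.5 350. ] 18.172880172729492 (417, 332, 19, 37) [0.60551023 0.04342669 0.123     ]
w [426.33999634 316.1000061 ] 14.152326583862305 (415, 303, 20, 28) [0.59913312 0.0604006  0.123     ]
w [202.5 335.5] 32.810157775878906 (192, 303, 21, 66) [0.49863159 0.02435027 0.123     ]
w [313.5        299.95947266] 58.732975006103516 (257, 242, 114, 76) [0.54559589 0.05531514 0.123     ]
s [360.28503418 224.32243347] 14.919148445129395 (347, 210, 26, 28) [0.5470825  0.05952982 0.123     ]
s [283. 176.] 10.000100135803223 (275, 167, 18, 19) [ 0.56257876 -0.19858154  0.123     ]
```

View pics/w7.png

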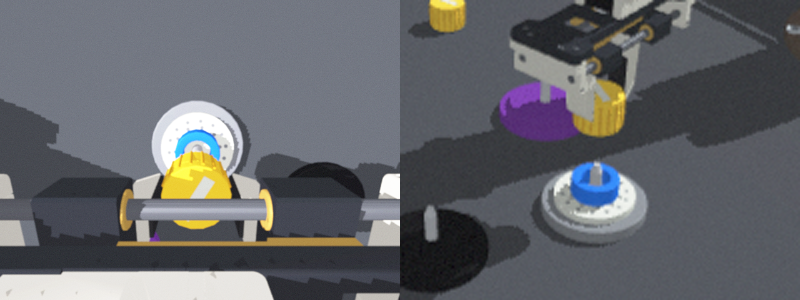

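The cap is held upright above the post and the ring is undisturbed. Lowering.

{"op": "drive_tool", "data": {"steps": [[0.7,0.5,2,-8,0],[0.7,0,0,-10,0],[0.7,0,0,-10,0],[0.7,0,0,-10,0],[0.7,0,0,-10,0],[0.7,0,0,-6,0],[0.7,0,0,-4,0],[0.7,0,0,-2,0],[0.7,0,0,-1,0],[0.7,0,0,-1,0],[0.7,0,0,0,0]]}}

```text
clock: 15.15
position: [0.5467, 0.0591, 0.0381]
ee_rot: [1.928, 2.48, 0.001]
force: [-0.5, 0.6, -0.3]
width: 0.518
gripper_force: 15.0
```

{"op": "drive_tool", "data": {"steps": [[0.7,0,0,-0.5,0],[0.7,0,0,0,0]]}}

```text
clock: 15.32
position: [0.5467, 0.059, 0.0377]
ee_rot: [1.928, 2.48, 0.001]
force: [0.0, -0.8, -0.7]
width: 0.522
gripper_force: 15.0
```

{"op": "drive_tool", "data": {"steps": [[0.7,0,0,-0.5,0],[0.7,0,0,0,0]]}}

```text
clock: 15.48
position: [0.5467, 0.059, 0.0371]
ee_rot: [1.928, 2.48, 0.0]
force: [0.2, -0.6, 0.2]
width: 0.523
gripper_force: 15.0
```

{"op": "drive_tool", "data": {"steps": [[0.7,0,0,-0.5,0],[0.7,0,0,0,0]]}}

```text
clock: 15.65
position: [0.5467, 0.059, 0.037]
ee_rot: [1.928, 2.48, 0.0]
force: [-1.8, -0.4, 6.6]
width: 0.519
gripper_force: 15.0
```

Contact at the expected height. Releasing and retreating.

{"op": "drive_tool", "data": {"steps": [[0.1,0,0,0.5,0],[0.1,0,0,0,0],[0.1,0,0,0,0],[0.1,0,0,0,0],[0.1,0,0,0,0],[0,0,0,8,0],[0,0,0,20,0],[0,0,0,30,0],[0,0,0,30,0],[0,0,0,20,0],[0,0,-30,0,0],[0,0,-30,0,0],[0,0,-30,0,0],[0,0,-30,0,0],[0,0,-30,0,0],[0,0,0,0,0],[0,0,0,0,0]]}}

```text
clock: 17.07
position: [0.5463, -0.0932, 0.1453]
ee_rot: [1.933, 2.476, -0.001]
force: [-0.5, 0.8, 0.5]
width: 0.999
gripper_force: 0.0
```

```bash
python3 - <<'E'
from h import *
s=observe();g=get_image("top");k=get_image("scene")
a=cv2.resize(g["image"][180:330,200:400],(400,300)); b=cv2.resize(k["image"][170:320,260:460],(400,300),interpolation=cv2.INTER_CUBIC)
cv2.imwrite("pics/w8.png",np.hstack([a,b])[:,:,::-1]); print(s["clock"],s["width"],s["position"],s["force"])
for n,q in(("t",g),("s",k)):
  for p,r,b in blobs(q,"yellow",100): print(n,p,r,b,ray(q,*p,.06))
  for p,r,b in blobs(q,"red",100): print(n,p,r,b,ray(q,*p,.01))
E
```

```text
17.0667 0.9986839107692974 [ 0.54626265 -0.09323036  0.14527166] [-0.52880762  0.80470819  0.49259908]
t [510.1333313 305.5      ] 15.532898902893066 (495, 292, 31, 28) [ 0.45252182 -0.36887665  0.06      ]
t [273.94445801 257.92221069] 13.510931968688965 (261, 245, 27, 27) [0.54833371 0.05841938 0.06      ]
t [146.05682373 284.6477356 ] 14.121811866760254 (132, 271, 28, 27) [0.50856261 0.30465548 0.01      ]
s [357.5 250.5] 14.30044937133789 (346, 237, 25, 28) [0.54767329 0.05799072 0.06      ]
s [283. 176.] 10.000100135803223 (275, 167, 18, 19) [ 0.49811266 -0.3066556   0.06      ]
s [462.66278076 334.66278076] 15.342546463012695 (448, 322, 30, 27) [0.50843016 0.30480286 0.01      ]
```

View pics/w8.png

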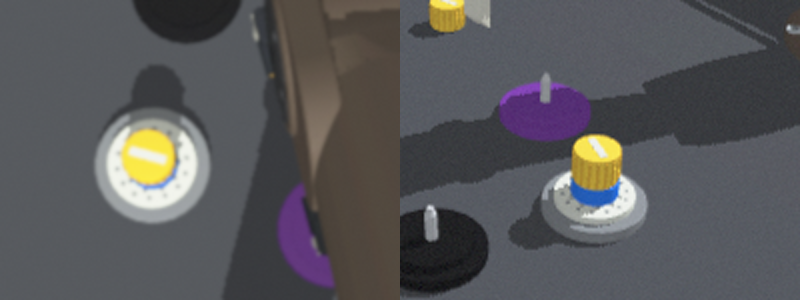

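The cap sits squarely on the blue spacer, at (597,165) in the right crop, and the red ring hasn't moved. Handing in.

```bash
python3 -c "
from cell import arm; print(arm.sign_off())"
```

```text
the job is handed in; nothing more can be done
None
```

I set the blue spacer flat on the white support and the yellow cap over the post on top of it, left the red ring where it lay, and handed the job in at about 17 s; the verdict wasn't shown.

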